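Zero check of the bench thickness gauge with its click-stop knob

TASK

Check the bench thickness gauge with its steel setting bar: pick the bar up by its upright grip, lay it between the guide rails with its nose ahead and slide it gently in under the spindle until the nose meets the stop, then let go of it. Then turn the ribbed knob on top clockwise, re-gripping as needed, until the spindle bears on the bar and the knob's clutch slips and clicks, and stop there: at least one click, no more than five. Leave the bar clamped against the stop and the other things on the desk where they are.

Things in the scene. Friction and masses are not known exactly. Their poses are not given: they have to be found in the camera images.
- stand: fixed bench thickness gauge: grey base plate 176 x 78 x 14 mm with column and overhead arm (underside 78 mm, top 112 mm up). Origin on the desk under the spindle and knob axis; x from the open front to the column (plate x -122 to +54 mm, arm -20 to +52), z up. Two rails, 6 mm high, stand on the plate at y +-12 to +-19 mm, x -46 to +12 mm: the way between is 24 mm wide
- stop: dark steel stop block 10 x 40 x 12 mm across the end of the guideway, fixed. Origin at the foot of its face towards the front, on the plate's top, 12 mm behind the spindle axis; axes as the stand's.
- spindle: steel rod, 12 mm thick, that does not turn. Origin at the centre of its flat lower end, 28 to 37 mm above the desk at the start (top of a blade on the plate: 24 mm). Goes down 3.8 mm per rad of the knob clockwise; stands still while the clutch slips. Its screw holds the load by itself, so in pauses of the turning a held knob goes slack (under 0.05 N m) once it bears, but keeps its 0.10 before
- knob_grip (a point): where to grip the ribbed black knob: on its vertical axis, 10 mm under its top. Knob 27 mm thick, 30 mm high, underside 127 mm above the desk, an 18 mm sleeve below; it turns in place. Clockwise from above takes 0.10 N m with the spindle free; with the spindle on the bar the clutch slips, the torque in motion swinging from 0.09 to 0.17 N m with each 20 degree click. It stays where left
- click_ring (a joint): rise in m of the thin brass ring under the knob; 0 at the start. The clutch lifts it 0.28 mm for each click (0.8 mm per rad of slip clockwise), less than the reading's noise; it does not move while knob and spindle go together
- bar_grip (a point): centre of the upright grip of the loose steel setting bar, 16 mm above the bar's underside. The grip is a block 34 mm long (x), 20 mm wide (y), 32 mm high; from it the blade, 10 mm thick and 20 mm wide, runs along +x to the nose. The bar lies flat on the desk, weighs about 0.16 kg. z up.
- bar_nose (a point): middle of the end face of the bar's blade, 107 mm along +x from the grip's centre and 5 mm above the bar's underside; axes as the bar's.
- loupe: black loupe, 37 mm thick, 29 mm high, standing on the desk, a bystander; origin under its centre
- weight: brass weight, 22 mm thick, 26 mm high, standing on the desk, a bystander; origin under its centre
- flask: small corked conical glass flask, 61 mm wide, 97 mm high, standing on the desk, a bystander; origin under its centre
Not all that is in view belongs to the job. There is more than one size of the part that bears bar_grip; the job needs the larger.

How it is judged:
On the way, in this order (a step that is already met when the one before it is completed fails the run):
1. the setting bar lies in the guideway with its nose against the stop, released (x of bar_nose in the frame of stop between -0.003 and 0.002 m and y of bar_nose in the frame of stop between -0.004 and 0.004 m and height (world z) of bar_nose below 0.021 m and contact force between the fingers and bar below 0.3 N), for 0.2 s.
2. with the spindle bearing on the bar, the knob has slipped by at least one click (value of joint click_ring above 0.00028 m and contact force between spindle and bar above 5 N), for 0.2 s.
At the end, for the whole second after the job is handed in: the bar lies flat between the rails, its nose within 3 mm of the stop; the spindle bears on it with more than 5 N; the knob has slipped by one to five clicks (0.28 to 1.4 mm of the brass ring's rise) (all of step 2 and x of bar_nose in the frame of stop between -0.003 and 0.002 m and y of bar_nose in the frame of stop between -0.004 and 0.004 m and height (world z) of bar_nose below 0.021 m and value of joint click_ring below 0.0014 m); the robot touches nothing.
It fails at once if the knob is turned on past five clicks (value of joint click_ring above 0.0014 m).
It fails at once if the bar is pushed hard (over 20 N) against the stop (contact force between bar and stop above 20 N).
It fails at once if the loupe, the weight or the flask is moved by more than 30 mm (distance of any of loupe, weight, flask from where it was at the start of the episode above 0.03 m).
It also fails if it takes over 72 s, if anything falls off the work surface, if the arm or the gripper's body presses on something with over 40 N, if the wrist force passes 120 N, or if a joint passes its speed limit or range.

ROBOT

A 6-joint arm with a two-finger parallel gripper is mounted at the origin on a cart in front of the work surface, level with it; the furniture and walls round the work are solid. World frame = base frame: x ahead of the robot, y to its left, z up, the work surface at z = 0. Lengths are in m, angles in rad, forces in N, time in s.
With the tool pointing down it reaches from about 0.375 to 0.9 m from the base axis. Payload 3.1 kg.
Tool frame: the origin (TCP) lies midway between the tips of the shut fingers; the grasp point (between the pads) lies 19 mm behind it (manip.hold_point_z is the distance from the TCP to the grasp point, in m); x points along the fingers, y is the direction in which the jaws open and shut, and the axes are right-handed (so a half turn about x gives the same grasp; the last joint's range is limited). The gripper opens to 85 mm and grips with 20 to 120 N. Pads are 22 mm wide; open, the fingers measure 114 mm over their backs; the gripper's body (76 mm by 85 mm) begins 54 mm behind the grasp point. The pads swing forward as they close: fully open they stand 13 mm farther back than shut.
Start: joints at [-1.476, 0.527, 1.433, -0, 1.181, -0.178], TCP at [0.169, -0.602, 0.231] pointing down, gripper open.
Joint ranges: [-3.08, 3.08], [-0.75, 2.2], [0.22, 2.44], [-1.43, 4.57], [0, 2.65], [-2.85, 2.85]. Speed limits (rad/s): [2.79, 2.79, 3.14, 3.14, 3.14, 3.14].

INTERFACE

Orientations are given as a unit quaternion [x, y, z, w].
In Python, from station import manip, snapshot gives the robot as it stands.
- The arm moves only by the tool play_rows, never from a script. Its argument "series" is a list of rows, each a list of 4 numbers: the shift along the tool's x, y, z in m, then the turn about the tool's x in degrees. In form: [[tx, ty, tz, spin], ...]. A call has 1 to 20 rows; each row is the pose to reach, as a shift and turn from the pose measured when the call began, along the tool's axes at that moment; what a row does not reach only later rows make up. A row lasts 1/10 s, in which the tool goes at most 50 mm and 8.59 degrees, less where a joint would pass 70% of its speed; a pose out of reach is approached as far as the arm can. A call with a gripper value outside its range is refused whole. "claw" is the opening in per cent of the stroke, from 0 (shut) to 100 (fully open), set as the call begins (left out, the last holds). The fingers move at their own pace and stop on an object; "force" is the grip in N (left out, the last holds). Time passes only in rows, so rows that repeat a pose let the fingers close. It gives the time, the measured TCP pose, the force and the opening at its end, in the units of the state.
- manip.sense(): the state, without advancing time (a new reading comes with each control period).
- snapshot(name): name is "scene" or "side" or "wrist"; returns a dict with "image" (400x640x3 uint8, blue, green, red), "depth" (400x640 float32, m along the optical axis (not along the pixel's ray), 0 where there is no reading), "fov_y" (degrees; the focal length in pixels is half the picture's height over the tangent of half this angle, whatever the lens; pixels are square), "cx", "cy" (the principal point, pixels), "R" (3x3) and "t" (3): a world point X has camera coordinates R X + t. Camera axes: x right, y down, z forward; pixel columns grow to the right and rows downward; lengths in m; the calibration is good to about 2 mm. The wrist camera is an equidistant fisheye: a pixel r from the principal point sees the ray r / f radians off the axis. A picture is of the moment at which its call begins.
- manip.sign_off(): hands the job in, once; it reports no verdict.
The state is a dict: "t": time; "q": joint angles; "qd": joint speeds; "tau": joint torques, N m; "tcp_pos": TCP position; "tool_rot": TCP orientation; "force": force on the tool from outside, world axes, zero at the start; "ft_torque": the same for the moment, N m; "finger_gap": opening from 0.0 (shut) to 1.0 (fully open).
Only numpy, scipy, OpenCV 4.12 (cv2) and the standard library are available. Lean on these libraries where they do the work, as an engineer would, in place of code of your own. Each camera call takes 0.05 s, during which the arm holds its last target.

## Working session

There is one attempt and no reset: what is moved stays moved. The work goes in short steps, Python scripts to look and compute and a tool call to move; the robot and the scene stay as the last step left them, time stands still between calls to the robot, and variables do not carry over. Pictures are saved under pics/ and viewed, and the job is handed in when it is done.

Besides the shell and the picture viewer there is one more tool, called after "Call:" by a JSON object that holds its "name" and its "arguments", one argument or row to a line. play_rows: Moves the arm, as the interface text tells. Its arguments: {"type":"object","properties":{"series":{"type":"array","items":{"type":"array","items":{"type":"number"}}},"claw":{"type":"number"},"force":{"type":"number"}},"required":["series"]}

```bash
ls; mkdir -p pics; python3 - <<'E'
from station import manip, snapshot
import cv2,json
s=manip.sense()
print(s)
for n in ["scene","side","wrist"]:
    d=snapshot(n); cv2.imwrite(f"pics/{n}0.png",d["image"]); print(n,d["fov_y"],d["cx"],d["cy"],d["R"].tolist() if hasattr(d["R"],'tolist') else d["R"],d["t"])
E
```

```text
pics
{'t': 0.0, 'q': array([-1.47547522e+00,  5.28472276e-01,  1.43393459e+00, -1.16066712e-05,
        1.18135281e+00, -1.78505293e-01]), 'qd': array([ 0.0003487 ,  0.00040875,  0.00090177, -0.00059297,  0.00090731,
        0.00093214]), 'tau': array([-1.31214110e-03, -4.42350626e+01, -1.78026921e+01, -3.86630918e-04,
        8.38292734e-03, -4.83075212e-06]), 'tcp_pos': array([ 0.16896314, -0.60097925,  0.23031957]), 'tool_rot': array([ 0.70051713,  0.09727722, -0.700461  ,  0.09574591]), 'force': array([ 0.11464807, -0.63077918,  0.13201024]), 'ft_torque': array([0.00964687, 0.05365629, 0.01297397]), 'finger_gap': 0.9994696172523015}
scene 50.49411216943651 318.13097122860853 199.32946671380367 [[-0.9045116401101794, -0.4258207314981748, 0.023138658810575363], [-0.1895471447492985, 0.3528386472477221, -0.9162842184201287], [0.3820086030740426, -0.8331756079211373, -0.3998597673468311]] [0.48281454 0.228147   0.74384952]
side 43.393506081550385 323.1110315178155 193.1983986371878 [[-0.41041530246834684, -0.9118465445332892, 0.009754933239941015], [-0.7769436460834337, 0.3440560851202513, -0.5272418620541303], [0.4774074259062122, -0.22396716168766045, -0.8496592612189772]] [0.2202966  0.48498851 0.98105286]
wrist 65.70646984690485 318.93510665947144 204.41418654344403 [[0.27019754483010944, -0.9628024712171145, -0.0021652219286163693], [-0.9128093024441429, -0.25688159912983777, 0.3174760170468577], [-0.306222899436375, -0.08380480563020579, -0.9482638295401049]] [-0.62292408 -0.0404875   0.38135026]
```

View pics/scene0.png

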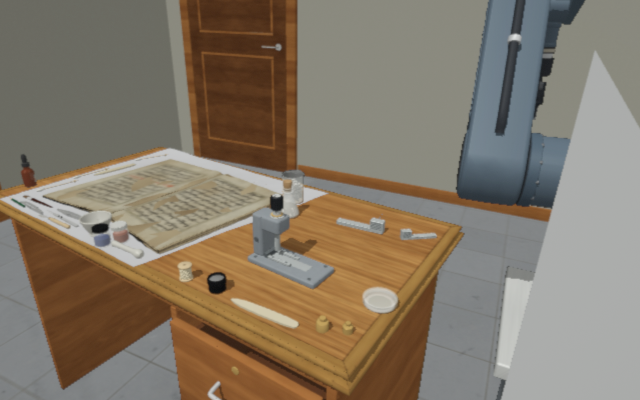

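View pics/side0.png

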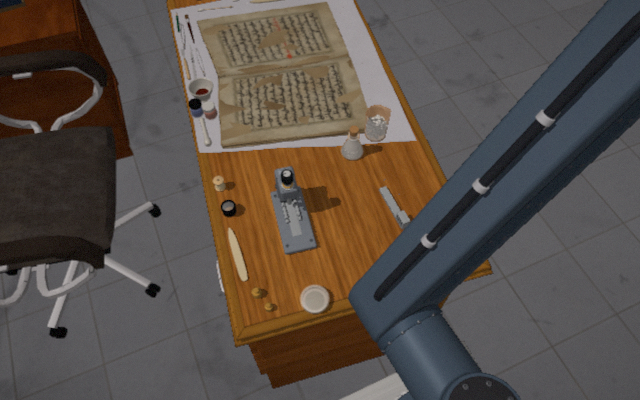

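View pics/wrist0.png

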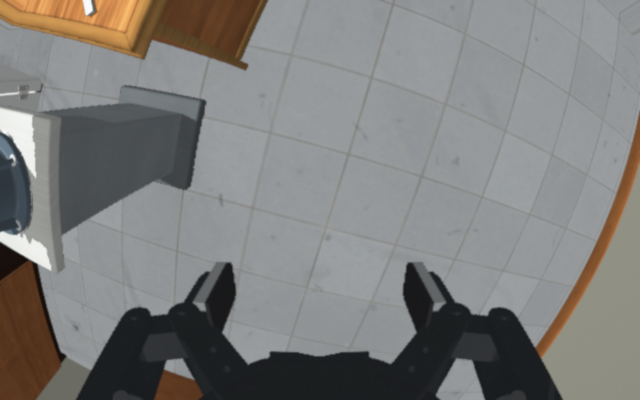

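```bash
cat > h.py <<'E'
import numpy as np, cv2
from station import manip, snapshot
from scipy.spatial.transform import Rotation as Rot
def f_of(d): return 200/np.tan(np.radians(d["fov_y"])/2)
def ray(d,u,v,fish=False):
    f=f_of(d); a=np.array([u-d["cx"],v-d["cy"]],float)
    if fish:
        r=np.hypot(*a); th=r/f; c=np.array([*(a/max(r,1e-9)*np.sin(th)),np.cos(th)])
    else: c=np.array([*(a/f),1.])
    R=np.array(d["R"]);t=np.array(d["t"])
    return -R.T@t, R.T@c
def plane(d,u,v,z,fish=False):
    o,r=ray(d,u,v,fish); return o+r*(z-o[2])/r[2]
def dep(d,u,v):
    o,r=ray(d,u,v); return o+r*d["depth"][int(round(v)),int(round(u))]
def proj(d,X,fish=False):
    f=f_of(d);c=np.array(d["R"])@np.array(X)+np.array(d["t"])
    if fish:
        r=np.hypot(c[0],c[1]);th=np.arctan2(r,c[2]);return d["cx"]+f*th*c[0]/r,d["cy"]+f*th*c[1]/r
    return d["cx"]+f*c[0]/c[2],d["cy"]+f*c[1]/c[2]
def crop(img,x0,y0,x1,y1,k,name):
    cv2.imwrite(name,cv2.resize(img[y0:y1,x0:x1],None,fx=k,fy=k,interpolation=cv2.INTER_CUBIC))
def tri(d1,p1,d2,p2):
    o1,r1=ray(d1,*p1);o2,r2=ray(d2,*p2)
    A=np.stack([r1,-r2],1);s=np.linalg.lstsq(A,o2-o1,rcond=None)[0]
    a=o1+r1*s[0];b=o2+r2*s[1];return (a+b)/2,np.linalg.norm(a-b)
E
python3 - <<'E'
from h import *
a=snapshot("scene");b=snapshot("side")
crop(a["image"],230,180,450,345,3.6,"pics/s1.png")
crop(b["image"],200,110,440,290,3.3,"pics/d1.png")
E
```

```text
(no output)
```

View pics/s1.png

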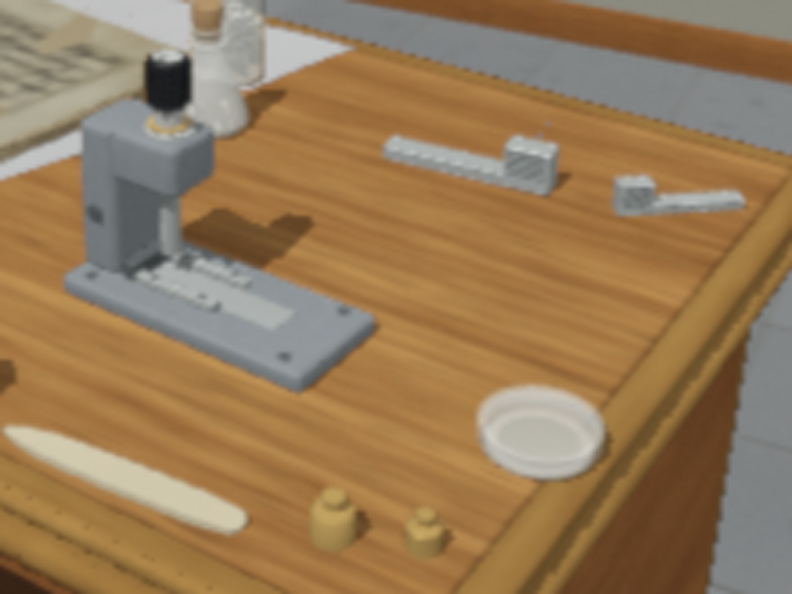

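View pics/d1.png

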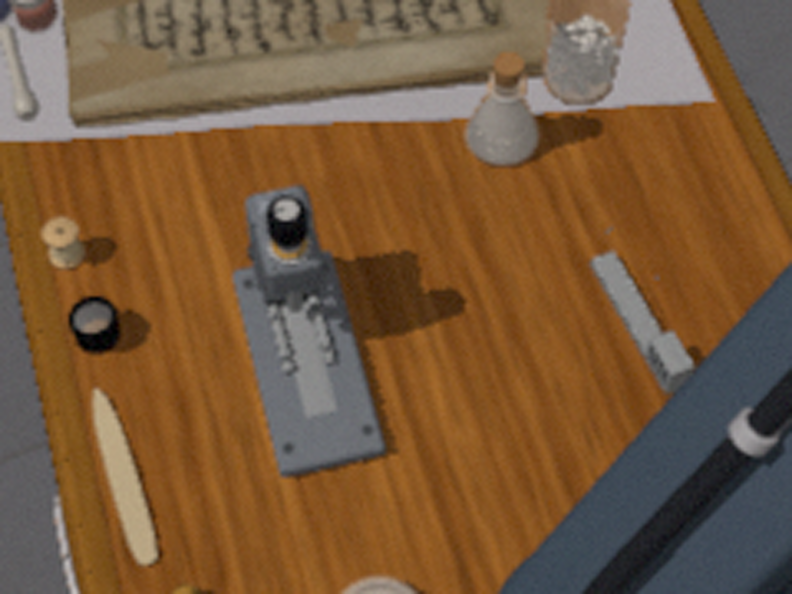

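```bash
python3 - <<'E'
from h import *
np.set_printoptions(precision=4,suppress=True)
a=snapshot("scene");b=snapshot("side")
A=lambda u,v:(u/3.6+230-.36,v/3.6+180-.36)
B=lambda u,v:(u/3.3+200-.35,v/3.3+110-.35)
for n,p,z in [("plate fr",(374,320),.014),("plate fl",(302,380),.014),("plate bl",(66,280),.014),("knobtop",(168,56),.157),("grip top",(530,143),.032),("nose",(389,143),.010),("loupe",(0,0),0)]:
    print(n,plane(a,*A(*p),z))
print("side")
for n,p,z in [("plate fr",(383,450),.014),("plate fl",(282,470),.014),("plate bl",(236,272),.014),("knobtop",(287,211),.157),("grip top",(672,350),.032),("nose",(605,256),.010),("loupe",(95,310),.029),("flask",(503,150),0)]:
    print(n,plane(b,*B(*p),z), dep(b,*B(*p)))
print(tri(a,A(168,56),b,B(287,211)))
E
```

```text
plate fr [0.475  0.0507 0.014 ]
plate fl [0.4863 0.1226 0.014 ]
plate bl [0.6557 0.0951 0.014 ]
knobtop [0.6028 0.0612 0.157 ]
grip top [ 0.4568 -0.1771  0.032 ]
nose [ 0.5595 -0.1731  0.01  ]
loupe [ 0.9884 -0.2956  0.    ]
side
plate fr [0.4752 0.047  0.014 ] [0.4769 0.0462 0.0101]
plate fl [0.49   0.1188 0.014 ] [0.4911 0.1185 0.0115]
plate bl [0.6577 0.0889 0.014 ] [0.6605 0.0882 0.0095]
knobtop [0.6014 0.0618 0.157 ] [0.6006 0.0621 0.1581]
grip top [ 0.4554 -0.1747  0.032 ] [ 0.4568 -0.1761  0.0286]
nose [ 0.5587 -0.1768  0.01  ] [ 0.5605 -0.1782  0.0065]
loupe [0.6598 0.1984 0.029 ] [0.6629 0.1981 0.024 ]
flask [ 0.6876 -0.1528  0.    ] [ 0.6735 -0.1444  0.0223]
(array([0.6018, 0.062 , 0.1572]), np.float64(0.0010403612804674677))
```

```bash
cat >> h.py <<'E'
np.set_printoptions(precision=4,suppress=True)
def need(target,yaw_deg=None):
    """tool shift to world target; spin so tool y axis lies along heading yaw_deg (mod 180)"""
    s=manip.sense();M=Rot.from_quat(s["tool_rot"]).as_matrix()
    sh=M.T@(np.array(target)-s["tcp_pos"])
    out=dict(t=round(s["t"],2),tcp=s["tcp_pos"],shift_mm=sh*1000,xaxis=M[:,0],yhead=np.degrees(np.arctan2(M[1,1],M[0,1])),q=s["q"],gap=s["finger_gap"],F=s["force"])
    if yaw_deg is not None:
        d=-(yaw_deg-out["yhead"]); out["spin"]=(d+90)%180-90
    for k,v in out.items(): print(k,v)
E
python3 - <<'E'
from h import *
need([0.456,-0.176,0.16],91)
E
```

```text
t 0.35
tcp [ 0.169  -0.6015  0.231 ]
shift_mm [  71.2601 -332.0638 -391.3616]
xaxis [-0.      0.0005 -1.    ]
yhead -74.31393001677843
q [-1.4755  0.5278  1.433   0.      1.1814 -0.1785]
gap 1.0021665935634194
F [-0.092   0.0896  0.2652]
spin 14.686069983221557
```

Call:
{"name": "play_rows", "arguments": {
  "series": [
    [0,-0.01,-0.012,0],
    [0,-0.034,-0.04,2],
    [0,-0.06,-0.07,4],
    [0,-0.09,-0.107,6],
    [0,-0.12,-0.142,8],
    [0.01,-0.15,-0.178,10],
    [0.02,-0.18,-0.213,12],
    [0.03,-0.21,-0.25,14],
    [0.04,-0.24,-0.284,14.7],
    [0.05,-0.27,-0.32,14.7],
    [0.06,-0.3,-0.355,14.7],
    [0.07,-0.32,-0.38,14.7],
    [0.071,-0.332,-0.391,14.7],
    [0.071,-0.332,-0.391,14.7],
    [0.071,-0.332,-0.391,14.7]
  ],
  "claw": 100,
  "force": 40
}}

```text
t: 1.85
tcp_pos: [0.4555, -0.1755, 0.1605]
tool_rot: [-0.707, -0.007, 0.707, -0.007]
force: [-0.7, -0.9, 0.7]
finger_gap: 1.004
```

```bash
python3 - <<'E'
from h import *
need([0.456,-0.176,0.16],91)
d=snapshot("wrist");cv2.imwrite("pics/w1.png",d["image"])
a=snapshot("scene");b=snapshot("side")
crop(b["image"],340,150,440,250,6,"pics/d2.png")
E
```

```text
t 1.85
tcp [ 0.4555 -0.1755  0.1605]
shift_mm [ 0.4817  0.5177 -0.5047]
xaxis [-0.0001  0.0003 -1.    ]
yhead -88.9169551624655
q [-0.5973  0.4545  1.8421  0.0002  0.8453  0.9545]
gap 1.0037489635117485
F [-0.6743 -0.8712  0.7263]
spin 0.08304483753448721
```

View pics/w1.png

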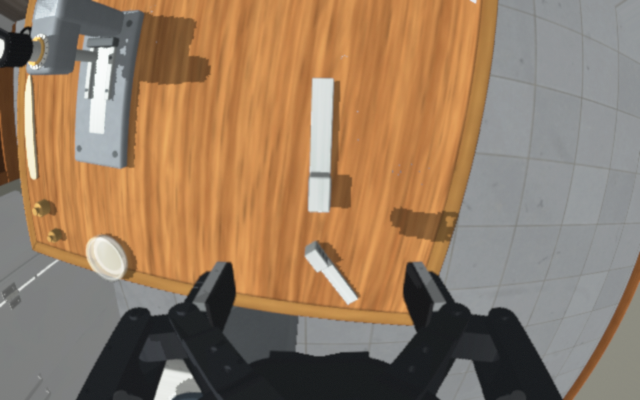

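```bash
python3 - <<'E'
from h import *
d=snapshot("wrist")
crop(d["image"],280,60,380,310,3,"pics/w2.png")
g=cv2.cvtColor(d["image"],cv2.COLOR_BGR2HSV)
m=((g[...,1]<50)&(g[...,2]>110)).astype(np.uint8);m[:, :280]=0;m[:,390:]=0;m[:60]=0;m[300:]=0
n,l,st,c=cv2.connectedComponentsWithStats(m)
for i in range(1,n):
    if st[i,4]>100:
        cs,_=cv2.findContours((l==i).astype(np.uint8),0,2);bx=cv2.boxPoints(cv2.minAreaRect(cs[0]))
        print(st[i],bx.tolist())
        for p in bx: print([plane(d,*p,z,True)[:2] for z in (.01,.032)])
for X in ([0.456,-0.176,.032],[0.559,-0.175,.01]):print(proj(d,X,True))
E
```

```text
[ 307   78   25  134 2863] [[306.1915283203125, 210.95693969726562], [309.3682861328125, 77.53257751464844], [331.52239990234375, 78.06005859375], [328.34564208984375, 211.4844207763672]]
[array([ 0.4322, -0.1634]), array([ 0.4401, -0.1643])]
[array([ 0.5629, -0.1653]), array([ 0.561, -0.166])]
[array([ 0.5627, -0.1858]), array([ 0.5608, -0.185 ])]
[array([ 0.432 , -0.1857]), array([ 0.4399, -0.1849])]
[304 242  53  58 933] [[298.780517578125, 250.97561645507812], [312.43902587890625, 240.04879760742188], [357.80487060546875, 296.7561340332031], [344.1463623046875, 307.6829528808594]]
[array([ 0.3869, -0.1556]), array([ 0.3982, -0.157 ])]
[array([ 0.4 , -0.17]), array([ 0.4103, -0.1703])]
[array([ 0.3276, -0.2228]), array([ 0.3434, -0.2192])]
[array([ 0.3117, -0.2078]), array([ 0.3286, -0.2053])]
(np.float64(319.0753874239966), np.float64(194.7703640164991))
(np.float64(319.74362160662184), np.float64(81.73476107443742))
```

View pics/w2.png

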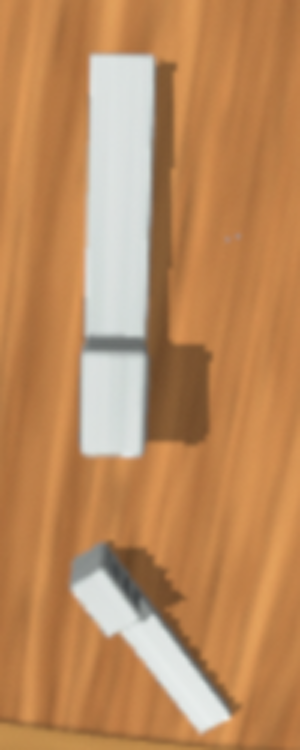

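Call:
{"name": "play_rows", "arguments": {
  "series": [
    [0.02,-0.001,-0.001,1],
    [0.06,-0.001,-0.001,1],
    [0.1,-0.001,-0.001,1],
    [0.13,-0.001,-0.001,1],
    [0.15,-0.001,-0.001,1],
    [0.156,-0.001,-0.001,1],
    [0.156,-0.001,-0.001,1],
    [0.156,-0.001,-0.001,1]
  ]
}}

```text
t: 2.85
tcp_pos: [0.4569, -0.1768, 0.0054]
tool_rot: [0.708, -0.001, -0.706, -0.001]
force: [0.1, -0.8, 0.6]
finger_gap: 1.001
```

Call:
{"name": "play_rows", "arguments": {
  "series": [
    [0,0,0,0],
    [0,0,0,0],
    [0,0,0,0],
    [0,0,0,0],
    [0,0,0,0],
    [0,0,0,0],
    [0,0,0,0],
    [0,0,0,0],
    [0,0,0,0],
    [0,0,0,0]
  ],
  "claw": 0,
  "force": 40
}}

```text
t: 3.85
tcp_pos: [0.457, -0.1768, 0.0058]
tool_rot: [0.708, -0.001, -0.706, -0.0]
force: [0.3, 0.3, 5.1]
finger_gap: 0.23
```

Call:
{"name": "play_rows", "arguments": {
  "series": [
    [-0.02,0,0,0],
    [-0.05,0,0,0],
    [-0.08,0,0,0],
    [-0.11,0,0,0],
    [-0.12,0,0,0],
    [-0.12,0,0,0]
  ]
}}

```text
t: 4.45
tcp_pos: [0.4573, -0.177, 0.1267]
tool_rot: [0.709, -0.002, -0.706, 0.0]
force: [-0.7, 0.1, -1.8]
finger_gap: 0.224
```

```bash
python3 - <<'E'
from h import *
need([0.456,-0.176,0.16],91)
d=snapshot("wrist");cv2.imwrite("pics/w3.png",d["image"])
E
```

```text
t 4.45
tcp [ 0.4573 -0.177   0.1267]
shift_mm [-33.2899  -0.9082   1.1881]
xaxis [ 0.0045 -0.0027 -1.    ]
yhead -90.13719278636958
q [-0.5978  0.5144  1.8682  0.0005  0.7538  0.975 ]
gap 0.22378734529471206
F [-0.6659  0.0711 -1.8122]
spin -1.1371927863695817
```

View pics/w3.png

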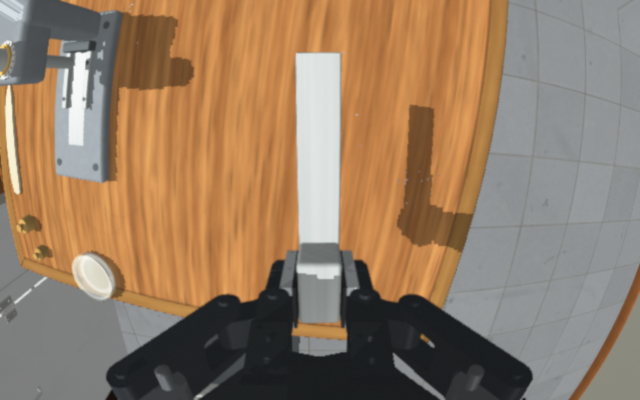

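```bash
python3 - <<'E'
from h import *
need([0.429,0.092,0.13],-100)
E
```

```text
t 4.5
tcp [ 0.4566 -0.1766  0.1256]
shift_mm [  -4.7679 -268.4778   28.2382]
xaxis [ 0.0023 -0.0012 -1.    ]
yhead -90.1386726565699
q [-0.5979  0.5163  1.8692  0.0004  0.7535  0.975 ]
gap 0.2257927993296181
F [ 0.0823 -0.5292 -2.0323]
spin 9.861327343430105
```

Call:
{"name": "play_rows", "arguments": {
  "series": [
    [-0.005,-0.01,0.002,0],
    [-0.005,-0.035,0.004,1],
    [-0.005,-0.065,0.007,2],
    [-0.005,-0.095,0.01,4],
    [-0.005,-0.125,0.013,6],
    [-0.005,-0.155,0.016,8],
    [-0.005,-0.185,0.02,9.9],
    [-0.005,-0.215,0.023,9.9],
    [-0.005,-0.245,0.026,9.9],
    [-0.005,-0.262,0.028,9.9],
    [-0.005,-0.268,0.028,9.9],
    [-0.005,-0.268,0.028,9.9],
    [-0.005,-0.268,0.028,9.9]
  ]
}}

```text
t: 5.8
tcp_pos: [0.4291, 0.0912, 0.1298]
tool_rot: [0.705, -0.062, -0.704, -0.061]
force: [-0.2, -1.3, -2.1]
finger_gap: 0.224
```

```bash
python3 - <<'E'
from h import *
need([0.429,0.092,0.13],-100)
d=snapshot("wrist");cv2.imwrite("pics/w4.png",d["image"])
b=snapshot("side");crop(b["image"],220,140,360,280,4,"pics/d4.png")
E
```

```text
t 5.8
tcp [0.4291 0.0912 0.1298]
shift_mm [-0.2209 -0.8017  0.2121]
xaxis [ 0.0013 -0.0014 -1.    ]
yhead -100.04432528345801
q [-0.0456  0.4612  1.9876 -0.002   0.6914  1.7021]
gap 0.22371242630973856
F [-0.1986 -1.3057 -2.0526]
spin -0.0443252834580079
```

View pics/w4.png

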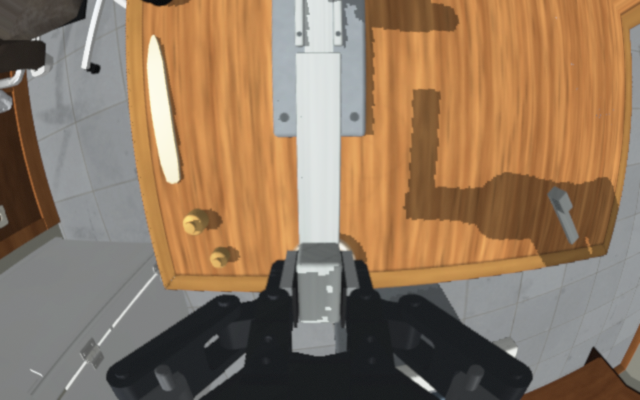

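View pics/d4.png

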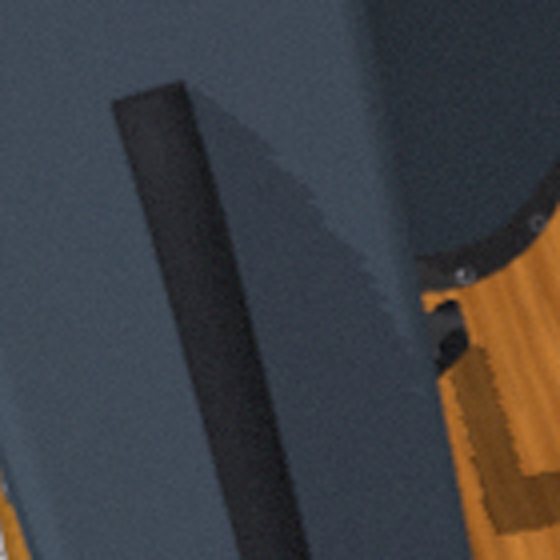

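```bash
python3 - <<'E'
from h import *
d=snapshot("wrist");im=d["image"]
crop(im,250,0,390,150,4,"pics/w5.png")
for v in range(20,136,10): print(v, im[v,262:300:2].tolist()[:0])
g=cv2.cvtColor(im,cv2.COLOR_BGR2HSV)
m=((g[...,0]>95)&(g[...,0]<130)&(g[...,1]>20)&(g[...,1]<140)).astype(np.uint8)
L=[];Rr=[]
for v in range(30,130,4):
    row=np.where(m[v,262:380])[0]+262
    row=row[(row<292)|(row>345)]
    l,r=row.min()-.5,row.max()+.5
    pl,pr=plane(d,l,v,.014,True),plane(d,r,v,.014,True)
    L.append(pl);Rr.append(pr)
L=np.array(L);Rr=np.array(Rr)
for P in (L,Rr):
    k=np.polyfit(P[:,0],P[:,1],1);res=P[:,1]-np.polyval(k,P[:,0]);print("slope deg",np.degrees(np.arctan(k[0])),"y@.5",np.polyval(k,.5),"rms",res.std(),"x range",P[:,0].min(),P[:,0].max())
# nose/bar: z of bar
s=manip.sense();zb=s["tcp_pos"][2]-.0056
for n,(u,v),z in [("noseL",(296.5,53),zb+.01),("noseR",(340,53),zb+.01),("cornL",(273,136),.014),("cornR",(367,136),.014),("holeL",(284.5,117),.014),("holeR",(354.5,117),.014)]:
    print(n,plane(d,u,v,z,True))
E
```

```text
20 []
30 []
40 []
50 []
60 []
70 []
80 []
90 []
100 []
110 []
120 []
130 []
slope deg -15.293880919861007 y@.5 0.1154084035416304 rms 0.012458518002374313 x range 0.4985094963404069 0.5768678249943034
slope deg -7.582146370418631 y@.5 0.04430550890241346 rms 0.003284016566663835 x range 0.4873658152576432 0.5674559298134442
noseL [0.5348 0.083  0.1345]
noseR [0.5315 0.0643 0.1345]
cornL [0.4915 0.1199 0.014 ]
cornR [0.4776 0.0422 0.014 ]
holeL [0.5053 0.1072 0.014 ]
holeR [0.4951 0.0501 0.014 ]
```

View pics/w5.png

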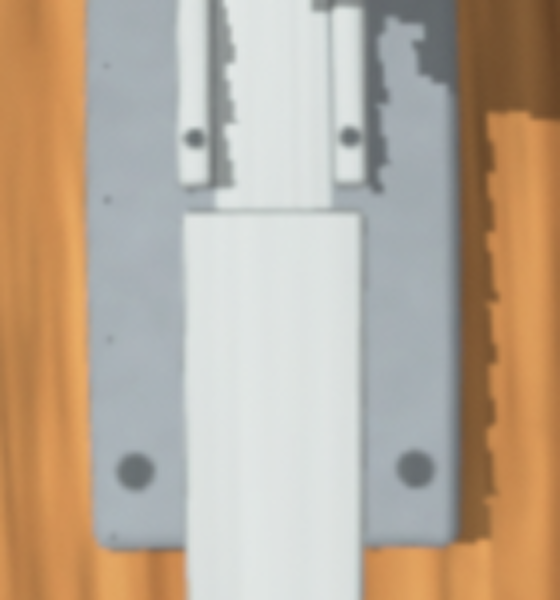

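```bash
python3 - <<'E'
from h import *
d=snapshot("wrist")
C=lambda u,v:(u/4+250-.375,v/4-.375)
P=lambda u,v,z:plane(d,*C(u,v),z,True)
pts=dict(Lp=[(87,40),(89,200),(94,500)],Rp=[(459,80),(458,200),(456,500)],Lr=[(179,10),(179,60),(179,180)],Lri=[(208,10),(209,60),(210,180)],Rr=[(362,15),(364,60),(367,180)],Rri=[(332,15),(333,60),(334,180)],front=[(110,547),(445,547)],railend=[(195,185),(350,184)],bl=[(184,230),(186,400),(188,590)],br=[(361,230),(362,400),(363,590)])
zb=.1242+.01
R={}
for n,l in pts.items():
    z=.014 if n in("Lp","Rp","front") else .02
    if n[0]=='b': z=zb
    X=np.array([P(*p,z) for p in l]);v=X[-1]-X[0];R[n]=X
    print(n,"head",np.degrees(np.arctan2(v[1],v[0])),"mid",X.mean(0)[:2])
y=np.radians(-10.0);e=np.array([np.cos(y),np.sin(y)]);nn=np.array([-e[1],e[0]])
for o in ([.6018,.062],):
  for n,X in R.items(): print(n,"in stand:",np.round((X[:,:2]-o)@np.stack([e,nn],1)*1000,1).tolist())
E
```

```text
Lp head 170.50179168365847 mid [0.5546 0.1087]
Rp head 169.75703080879663 mid [0.5382 0.0345]
Lr head 170.15675274039273 mid [0.5836 0.0842]
Lri head 170.68150485010125 mid [0.5824 0.0783]
Rr head 171.19700380355124 mid [0.5767 0.0477]
Rri head 170.33469708663873 mid [0.5776 0.054 ]
front head -100.13909551546081 mid [0.4843 0.0819]
railend head -99.81170701863172 mid [0.5585 0.0697]
bl head 170.06757658869034 mid [0.5135 0.0871]
br head 170.56919526975906 mid [0.51   0.0679]
Lp in stand: [[-9.4, 38.3], [-45.3, 37.7], [-109.0, 37.5]]
Rp in stand: [[-18.9, -38.4], [-45.5, -38.0], [-109.2, -38.0]]
Lr in stand: [[-5.5, 18.8], [-16.8, 18.7], [-42.9, 18.7]]
Lri in stand: [[-5.7, 12.9], [-17.0, 12.7], [-43.1, 12.5]]
Rr in stand: [[-6.8, -18.0], [-17.0, -18.4], [-43.0, -18.8]]
Rri in stand: [[-7.0, -12.0], [-17.1, -12.1], [-43.1, -12.2]]
front in stand: [[-119.0, 34.3], [-119.2, -35.9]]
railend in stand: [[-44.0, 15.5], [-43.9, -15.4]]
bl in stand: [[-71.4, 9.4], [-90.6, 9.3], [-112.0, 9.4]]
br in stand: [[-71.4, -9.9], [-90.7, -10.0], [-112.1, -10.3]]
```

Call:
{"name": "play_rows", "arguments": {
  "series": [
    [0.02,-0.0007,0,0],
    [0.05,-0.0007,0,0],
    [0.08,-0.0007,0,0],
    [0.098,-0.0007,0,0],
    [0.104,-0.0007,0,0],
    [0.107,-0.0007,0,0],
    [0.107,-0.0007,0,0],
    [0.107,-0.0007,0,0]
  ]
}}

```text
t: 6.8
tcp_pos: [0.4304, 0.0912, 0.0239]
tool_rot: [0.706, -0.063, -0.703, -0.062]
force: [-0.0, -0.0, -1.4]
finger_gap: 0.226
```

```bash
python3 - <<'E'
from h import *
need([0.429,0.092,0.02],-100)
d=snapshot("wrist");crop(d["image"],230,0,410,150,4,"pics/w6.png")
E
```

```text
t 6.8
tcp [0.4304 0.0912 0.0239]
shift_mm [ 3.9164 -0.5371  1.5699]
xaxis [ 0.004  -0.0013 -1.    ]
yhead -100.1374834825825
q [-0.0454  0.6951  2.045  -0.003   0.3974  1.705 ]
gap 0.22555168251098626
F [-0.0386 -0.0114 -1.4499]
spin -0.1374834825824962
```

View pics/w6.png

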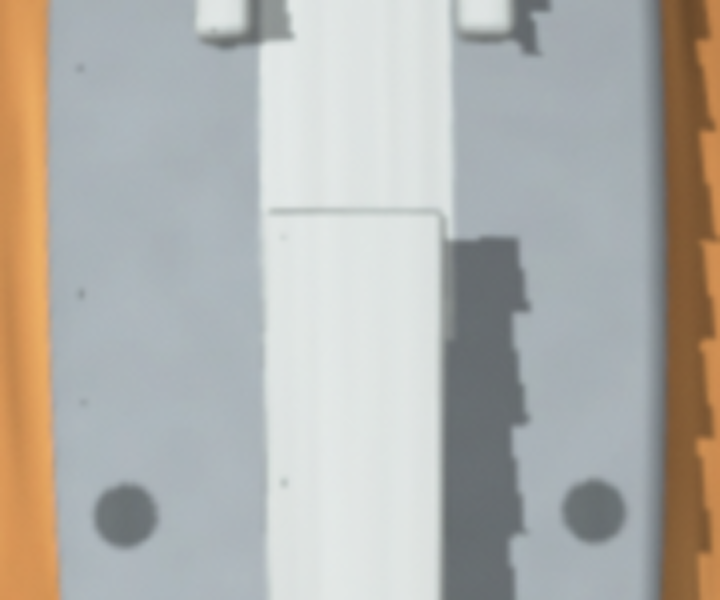

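Call:
{"name": "play_rows", "arguments": {
  "series": [
    [0.001,0,0,0],
    [0.002,0,0,0],
    [0.003,0,0,0],
    [0.0035,0,0,0],
    [0.0035,0,0,0]
  ]
}}

```text
t: 7.35
tcp_pos: [0.4304, 0.0913, 0.0204]
tool_rot: [0.706, -0.063, -0.703, -0.062]
force: [0.8, 0.1, -1.3]
finger_gap: 0.224
```

Call:
{"name": "play_rows", "arguments": {
  "series": [
    [0.0005,0,0,0],
    [0.001,0,0,0],
    [0.001,0,0,0]
  ]
}}

```text
t: 7.65
tcp_pos: [0.4303, 0.0913, 0.0196]
tool_rot: [0.706, -0.063, -0.703, -0.062]
force: [-0.5, 0.1, 2.1]
finger_gap: 0.231
```

Call:
{"name": "play_rows", "arguments": {
  "series": [
    [0,0,-0.004,0],
    [0,0,-0.01,0],
    [0,0,-0.017,0],
    [0,0,-0.024,0],
    [0,0,-0.031,0],
    [0,0,-0.038,0],
    [0,0,-0.044,0],
    [0,0,-0.05,0],
    [0,0,-0.054,0],
    [0,0,-0.054,0]
  ]
}}

```text
t: 8.65
tcp_pos: [0.4852, 0.0815, 0.0198]
tool_rot: [0.707, -0.063, -0.702, -0.062]
force: [-0.7, 0.2, 2.1]
finger_gap: 0.227
```

```bash
python3 - <<'E'
from h import *
need([0.5082,0.0782,0.02],-100)
d=snapshot("wrist");crop(d["image"],230,0,410,150,4,"pics/w7.png")
s=snapshot("scene");crop(s["image"],230,180,350,300,5,"pics/s7.png")
E
```

```text
t 8.65
tcp [0.4852 0.0815 0.0198]
shift_mm [ -0.0212  -0.7922 -23.2725]
xaxis [ 0.0068 -0.0016 -1.    ]
yhead -100.13413263523988
q [-0.0604  0.7236  1.9171 -0.0024  0.494   1.6894]
gap 0.2270766682187689
F [-0.7441  0.1693  2.1456]
spin -0.1341326352398795
```

View pics/w7.png

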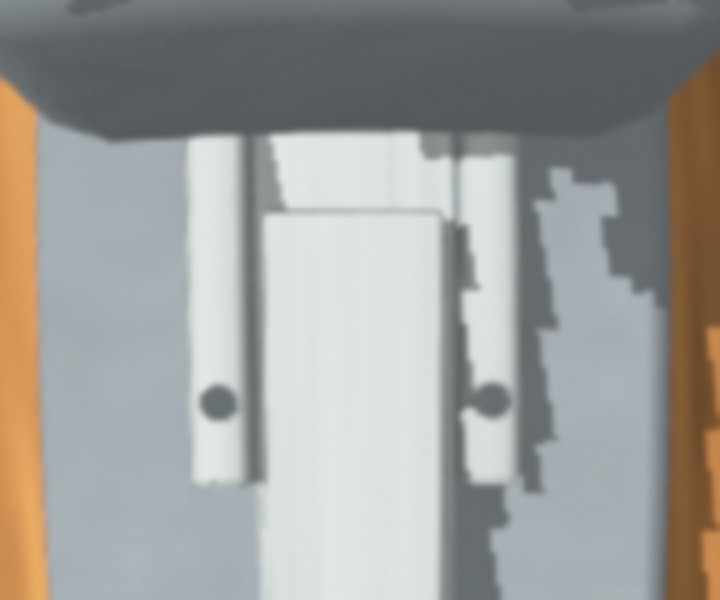

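View pics/s7.png

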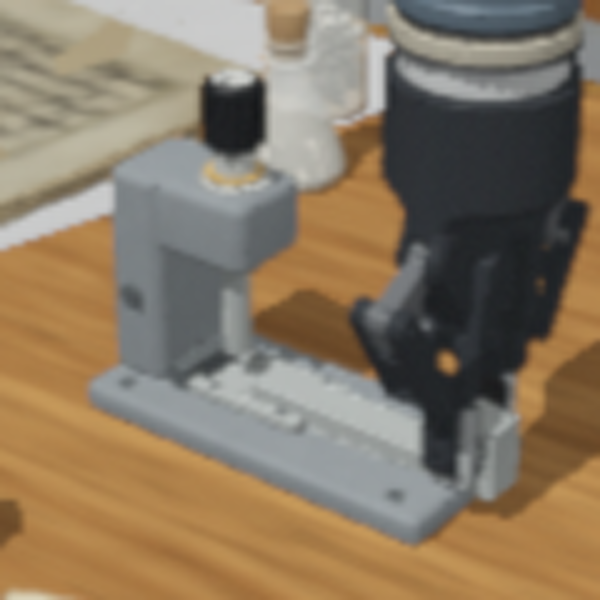

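Call:
{"name": "play_rows", "arguments": {
  "series": [
    [0,0,-0.003,0],
    [0,0,-0.006,0],
    [0,0,-0.009,0],
    [0,0,-0.012,0],
    [0,0,-0.015,0],
    [0,0,-0.017,0],
    [0,0,-0.017,0]
  ]
}}

```text
t: 9.45
tcp_pos: [0.503, 0.0784, 0.0199]
tool_rot: [0.708, -0.063, -0.701, -0.062]
force: [-0.3, 0.4, 0.5]
finger_gap: 0.225
```

Call:
{"name": "play_rows", "arguments": {
  "series": [
    [0,0,-0.001,0],
    [0,0,-0.002,0],
    [0,0,-0.003,0],
    [0,0,-0.003,0]
  ]
}}

```text
t: 9.85
tcp_pos: [0.5064, 0.0778, 0.0199]
tool_rot: [0.708, -0.063, -0.701, -0.062]
force: [-1.1, -0.2, 1.5]
finger_gap: 0.227
```

Call:
{"name": "play_rows", "arguments": {
  "series": [
    [0,0,-0.001,0],
    [0,0,-0.0015,0],
    [0,0,-0.0015,0]
  ]
}}

```text
t: 10.15
tcp_pos: [0.5083, 0.0774, 0.02]
tool_rot: [0.708, -0.063, -0.7, -0.062]
force: [-0.7, -0.1, 0.4]
finger_gap: 0.227
```

Call:
{"name": "play_rows", "arguments": {
  "series": [
    [0,0,-0.0007,0],
    [0,0,-0.0013,0],
    [0,0,-0.0013,0]
  ]
}}

```text
t: 10.45
tcp_pos: [0.5098, 0.0772, 0.02]
tool_rot: [0.708, -0.063, -0.7, -0.062]
force: [-1.3, -0.5, 1.4]
finger_gap: 0.224
```

Call:
{"name": "play_rows", "arguments": {
  "series": [
    [0,0,-0.0007,0],
    [0,0,-0.0013,0],
    [0,0,-0.0013,0]
  ]
}}

```text
t: 10.75
tcp_pos: [0.5111, 0.077, 0.02]
tool_rot: [0.708, -0.063, -0.7, -0.062]
force: [-1.5, 0.1, 1.9]
finger_gap: 0.224
```

Call:
{"name": "play_rows", "arguments": {
  "series": [
    [0,0,-0.0006,0],
    [0,0,-0.001,0],
    [0,0,-0.001,0]
  ]
}}

```text
t: 11.05
tcp_pos: [0.5111, 0.077, 0.0199]
tool_rot: [0.708, -0.063, -0.701, -0.062]
force: [-4.4, 0.9, 4.1]
finger_gap: 0.225
```

Call:
{"name": "play_rows", "arguments": {
  "series": [
    [0,0,-0.0006,0],
    [0,0,-0.001,0],
    [0,0,-0.001,0]
  ]
}}

```text
t: 11.35
tcp_pos: [0.5111, 0.077, 0.0199]
tool_rot: [0.707, -0.063, -0.702, -0.062]
force: [-4.6, 2.3, 4.7]
finger_gap: 0.227
```

Call:
{"name": "play_rows", "arguments": {
  "series": [
    [0,0,0,0],
    [0,0,0,0],
    [0,0,0,0],
    [0,0,0,0],
    [0,0,0,0],
    [0,0,0,0]
  ],
  "claw": 70
}}

```text
t: 11.95
tcp_pos: [0.5114, 0.0769, 0.0199]
tool_rot: [0.707, -0.063, -0.702, -0.062]
force: [0.6, -0.1, -0.2]
finger_gap: 0.704
```

```bash
python3 - <<'E'
from h import *
need([0.5082,0.0782,0.02],-100)
d=snapshot("wrist");cv2.imwrite("pics/w8.png",d["image"])
s=snapshot("scene");crop(s["image"],230,180,350,300,5,"pics/s8.png")
E
```

```text
t 11.95
tcp [0.5114 0.0769 0.0199]
shift_mm [-0.1069 -0.7331  3.3359]
xaxis [ 0.0078 -0.0016 -1.    ]
yhead -100.13092633811367
q [-0.0664  0.736   1.8541 -0.0022  0.5436  1.683 ]
gap 0.7044827248833102
F [ 0.6275 -0.0916 -0.2487]
spin -0.13092633811366738
```

View pics/w8.png

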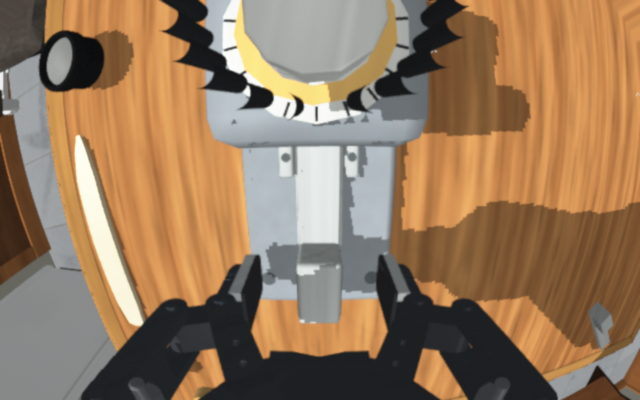

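View pics/s8.png

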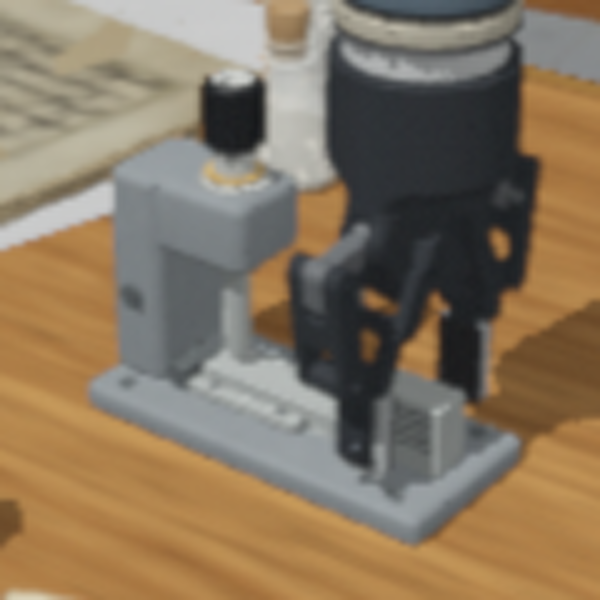

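Call:
{"name": "play_rows", "arguments": {
  "series": [
    [-0.01,0,0,0],
    [-0.04,0,0,0],
    [-0.08,0,0,0],
    [-0.12,0,0,0],
    [-0.15,0,0.005,0],
    [-0.18,0,0.01,0],
    [-0.2,0,0.01,0],
    [-0.2,0,0.01,0],
    [-0.2,0,0.01,0]
  ]
}}

```text
t: 12.95
tcp_pos: [0.4996, 0.079, 0.2202]
tool_rot: [0.707, -0.063, -0.701, -0.062]
force: [-0.6, 0.7, -1.4]
finger_gap: 0.701
```

```bash
python3 - <<'E'
from h import *
need([0.6035,0.0615,0.24],-100)
d=snapshot("wrist");cv2.imwrite("pics/w9.png",d["image"])
print(-d["R"].T@d["t"])
for X in ([.602,.062,.157],[.604,.061,.157]): print(proj(d,X,True))
s=snapshot("side");crop(s["image"],220,140,360,280,4,"pics/d9.png")
E
```

```text
t 12.95
tcp [0.4996 0.079  0.2202]
shift_mm [ -18.8869   -1.0022 -105.5227]
xaxis [ 0.0084 -0.0017 -1.    ]
yhead -100.12546875255632
q [-0.0637  0.3802  1.7454 -0.0014  1.0076  1.6846]
gap 0.7006084572649994
F [-0.6198  0.6787 -1.3649]
spin -0.12546875255631562
[0.5793 0.0659 0.3636]
(np.float64(318.77333763299987), np.float64(72.53266427245882))
(np.float64(319.7448634727891), np.float64(69.36066713746715))
```

View pics/w9.png

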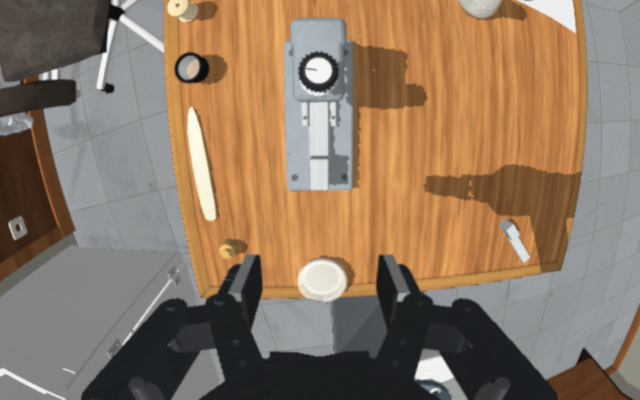

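View pics/d9.png

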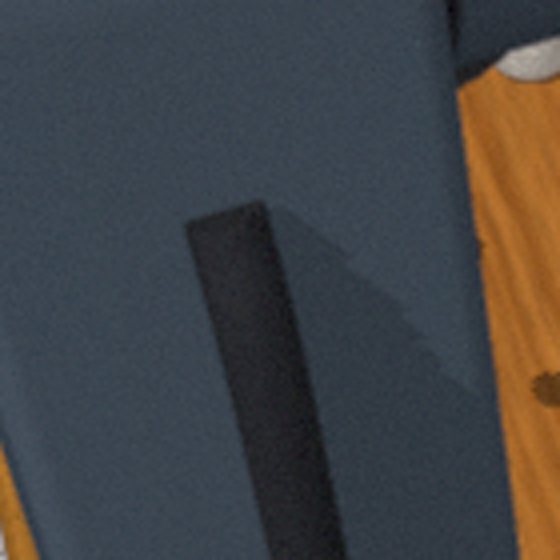

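```bash
python3 - <<'E'
from h import *
d=snapshot("wrist");im=d["image"]
crop(im,270,10,370,200,4,"pics/w10.png")
g=cv2.cvtColor(im,cv2.COLOR_BGR2GRAY);m=(g<60).astype(np.uint8);m[:40]=0;m[105:]=0;m[:,:290]=0;m[:,350:]=0
n,l,st,c=cv2.connectedComponentsWithStats(m);i=1+st[1:,4].argmax();print(st[i],c[i])
cs,_=cv2.findContours((l==i).astype(np.uint8),0,2);p,r=cv2.minEnclosingCircle(cs[0]);print(p,r)
w=((g>170)).astype(np.uint8);w[:50]=0;w[90:]=0;w[:,:300]=0;w[:,:]=w;w[:,340:]=0
n,l,st,c=cv2.connectedComponentsWithStats(w);j=1+st[1:,4].argmax();print(st[j],c[j])
for q in(p,c[j]): print(plane(d,*q,.157,True))
E
```

```text
[299  51  40  39 470] [319.0979  71.7255]
(318.42694091796875, 69.34931182861328) 19.713645935058594
[305  56  26  26 526] [317.9715  68.3099]
[0.603  0.0619 0.157 ]
[0.6038 0.062  0.157 ]
```

View pics/w10.png

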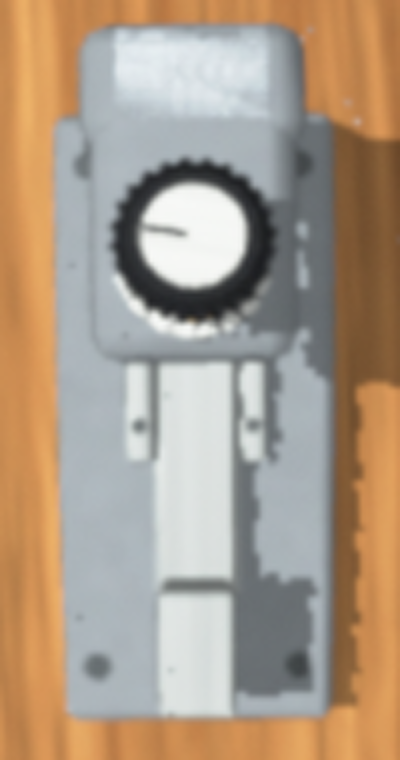

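Call:
{"name": "play_rows", "arguments": {
  "series": [
    [0,0,-0.01,-8],
    [0,0,-0.025,-16],
    [0,0,-0.045,-24],
    [0,0,-0.065,-32],
    [0,0,-0.085,-40],
    [0,-0.001,-0.1,-48],
    [0,-0.001,-0.1055,-56],
    [0,-0.001,-0.1055,-64],
    [0,-0.001,-0.1055,-72],
    [0,-0.001,-0.1055,-80],
    [0,-0.001,-0.1055,-88],
    [0,-0.001,-0.1055,-96],
    [0,-0.001,-0.1055,-104],
    [0,-0.001,-0.1055,-112],
    [0,-0.001,-0.1055,-120],
    [0,-0.001,-0.1055,-128],
    [0,-0.001,-0.1055,-136],
    [0,-0.001,-0.1055,-144],
    [0,-0.001,-0.1055,-152],
    [0,-0.001,-0.1055,-160]
  ]
}}

```text
t: 15.1
tcp_pos: [0.6021, 0.0614, 0.2171]
tool_rot: [0.182, 0.683, -0.182, 0.684]
force: [0.5, -0.4, 0.1]
finger_gap: 0.703
```

Call:
{"name": "play_rows", "arguments": {
  "series": [
    [0,0,0,-8],
    [0,0,0,-16],
    [0,0,0,-24],
    [0,0,0,-32],
    [0,0,0,-40],
    [0,0,0,-48],
    [0,0,0,-56],
    [0,0,0,-64],
    [0,0,0,-72],
    [0,0,0,-80],
    [0,0,0,-80],
    [0,0,0,-80],
    [0,0,0,-80]
  ]
}}

```text
t: 16.4
tcp_pos: [0.6019, 0.0614, 0.2164]
tool_rot: [-0.3, 0.641, 0.299, 0.64]
force: [0.3, -1.0, 0.0]
finger_gap: 0.702
```

```bash
python3 - <<'E'
from h import *
need([0.6035,0.0615,0.129])
d=snapshot("wrist");cv2.imwrite("pics/w11.png",d["image"])
E
```

```text
t 16.4
tcp [0.6019 0.0614 0.2164]
shift_mm [87.4265 -1.1388  1.1812]
xaxis [-0.0003 -0.0011 -1.    ]
yhead 140.0723192074764
q [-0.0823  0.5175  1.5    -0.0012  1.1243 -2.5265]
gap 0.7023751601340785
F [ 0.3245 -1.0052  0.0333]
```

View pics/w11.png

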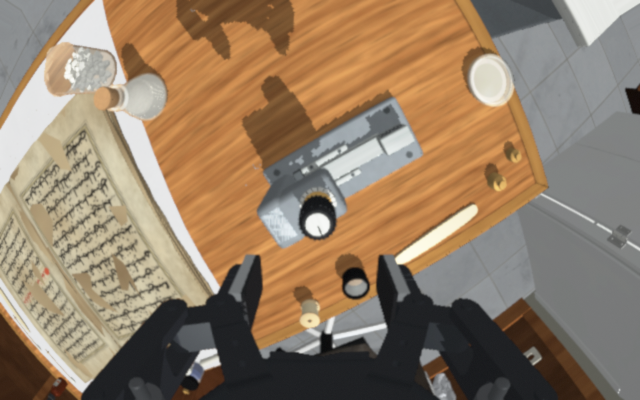

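```bash
python3 - <<'E'
from h import *
d=snapshot("wrist");im=d["image"]
g=cv2.cvtColor(im,cv2.COLOR_BGR2GRAY)
w=(g>170).astype(np.uint8);w[:195]=0;w[245:]=0;w[:,:295]=0;w[:,340:]=0
n,l,st,c=cv2.connectedComponentsWithStats(w);j=1+st[1:,4].argmax();print(st[j],c[j])
X=plane(d,*c[j],.157,True);print(X);need([X[0],X[1],.129])
E
```

```text
[306 213  24  23 428] [317.1916 223.8692]
[0.6037 0.062  0.157 ]
t 16.5
tcp [0.6021 0.0614 0.2168]
shift_mm [87.8408 -0.7822  1.5919]
xaxis [ 0.0005 -0.0011 -1.    ]
yhead 140.1192857114856
q [-0.0823  0.5169  1.4997 -0.0012  1.1244 -2.5273]
gap 0.7043825786029122
F [ 0.0696 -0.6983  0.2789]
```

Call:
{"name": "play_rows", "arguments": {
  "series": [
    [0.015,-0.0008,0.0016,0],
    [0.04,-0.0008,0.0016,0],
    [0.065,-0.0008,0.0016,0],
    [0.08,-0.0008,0.0016,0],
    [0.086,-0.0008,0.0016,0],
    [0.0865,-0.0008,0.0016,0],
    [0.0865,-0.0008,0.0016,0]
  ]
}}

```text
t: 17.2
tcp_pos: [0.6044, 0.062, 0.131]
tool_rot: [-0.3, 0.64, 0.299, 0.641]
force: [-0.6, 0.5, 0.2]
finger_gap: 0.7
```

Call:
{"name": "play_rows", "arguments": {
  "series": [
    [0,0,0,0],
    [0,0,0,0],
    [0,0,0,0],
    [0,0,0,0],
    [0,0,0,0],
    [0,0,0,0],
    [0,0,0,0]
  ],
  "claw": 0,
  "force": 50
}}

```text
t: 17.9
tcp_pos: [0.6046, 0.0624, 0.1323]
tool_rot: [-0.3, 0.64, 0.299, 0.641]
force: [-1.8, 1.5, 5.7]
finger_gap: 0.282
```

```bash
cat > st.py <<'E'
from h import *
need([0.6037,0.062,0.129])
s=manip.sense();print("torque",s["ft_torque"],"q6deg",np.degrees(s["q"][5]))
E
python3 st.py
```

```text
t 17.9
tcp [0.6046 0.0624 0.1323]
shift_mm [ 3.3231  0.4447 -0.8597]
xaxis [ 0.003  -0.0008 -1.    ]
yhead 140.09952098002108
q [-0.0806  0.6273  1.5665 -0.0006  0.9447 -2.5254]
gap 0.28182225652138226
F [-1.7692  1.4988  5.6629]
torque [0.2318 0.3428 0.0219] q6deg -144.6953179907376
```

Call:
{"name": "play_rows", "arguments": {
  "series": [
    [0,0,0,5],
    [0,0,0,10],
    [0,0,0,15],
    [0,0,0,20],
    [0,0,0,24],
    [0,0,0,24],
    [0,0,0,24]
  ]
}}

```text
t: 18.6
tcp_pos: [0.605, 0.0619, 0.1324]
tool_rot: [-0.161, 0.688, 0.159, 0.69]
force: [0.7, -1.6, -0.3]
finger_gap: 0.287
```

```bash
python3 st.py; python3 -c "
from h import *
d=snapshot('wrist');crop(d['image'],220,150,420,300,4,'pics/w12.png')
s=snapshot('scene');crop(s['image'],230,180,350,300,5,'pics/s12.png')"
```

```text
t 18.6
tcp [0.605  0.0619 0.1324]
shift_mm [ 3.4351  0.691  -1.1026]
xaxis [ 0.004  -0.0015 -1.    ]
yhead 116.1649702230262
q [-0.0811  0.6273  1.5662 -0.0015  0.9441 -2.1077]
gap 0.2866644904343201
F [ 0.6637 -1.6065 -0.3221]
torque [-0.33   -0.1503 -0.0715] q6deg -120.7601536463774
```

View pics/w12.png

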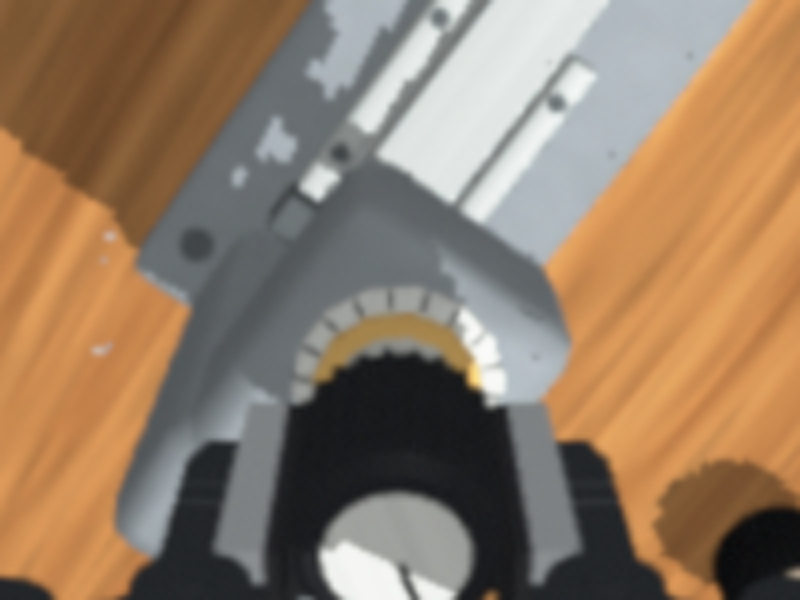

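View pics/s12.png

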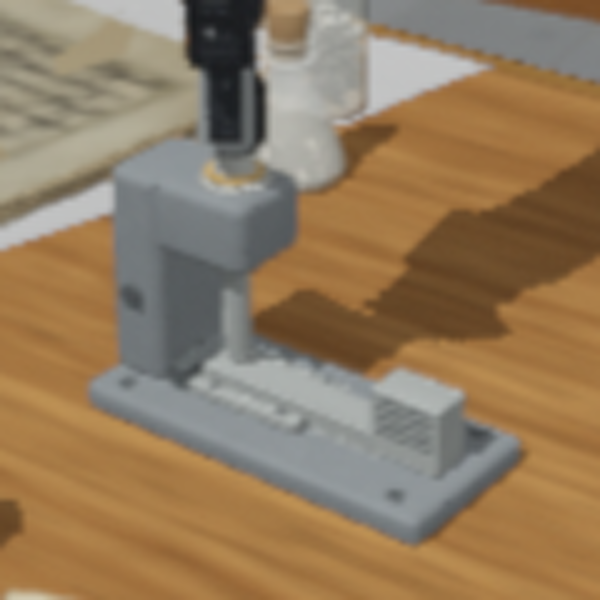

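```bash
cat > tq.py <<'E'
from h import *
T=[]
for i in range(6):
    snapshot("side");T.append(manip.sense()["ft_torque"][2])
s=manip.sense();print("t",s["t"],"Tz",np.round(T,3),"mean",np.mean(T),"q6",np.degrees(s["q"][5]),"tcp",s["tcp_pos"],"F",s["force"])
E
python3 tq.py
```

```text
t 19.0 Tz [-0.084 -0.084 -0.069 -0.066 -0.092 -0.08 ] mean -0.07913292475858198 q6 -120.70933137200264 tcp [0.605  0.0619 0.1324] F [ 1.2629 -4.0988 -1.5535]
```

Call:
{"name": "play_rows", "arguments": {
  "series": [
    [0,0,0,5],
    [0,0,0,10],
    [0,0,0,15],
    [0,0,0,20],
    [0,0,0,20],
    [0,0,0,20]
  ]
}}

```text
t: 19.6
tcp_pos: [0.6051, 0.0614, 0.1324]
tool_rot: [-0.039, 0.705, 0.038, 0.707]
force: [2.0, -3.5, -1.4]
finger_gap: 0.284
```

```bash
python3 tq.py
```

```text
t 19.9 Tz [-0.07  -0.142 -0.113 -0.081 -0.109 -0.078] mean -0.0988072569807048 q6 -100.80961237274067 tcp [0.6051 0.0614 0.1324] F [ 1.2321 -4.3428 -1.0652]
```

Call:
{"name": "play_rows", "arguments": {
  "series": [
    [0,0,0,5],
    [0,0,0,10],
    [0,0,0,15],
    [0,0,0,20],
    [0,0,0,20],
    [0,0,0,20]
  ]
}}

```text
t: 20.5
tcp_pos: [0.6051, 0.0608, 0.1324]
tool_rot: [0.083, 0.701, -0.085, 0.704]
force: [1.2, -4.9, -1.0]
finger_gap: 0.284
```

```bash
python3 tq.py;  python3 -c "
from h import *
d=snapshot('wrist');crop(d['image'],220,150,420,300,4,'pics/w13.png')
s=snapshot('scene');crop(s['image'],250,220,310,280,10,'pics/s13.png')"
```

```text
t 20.8 Tz [-0.134 -0.12  -0.09  -0.053 -0.116 -0.094] mean -0.10114281856059003 q6 -80.90807993540228 tcp [0.6051 0.0608 0.1324] F [-0.0926 -5.2635 -1.3149]
```

View pics/w13.png

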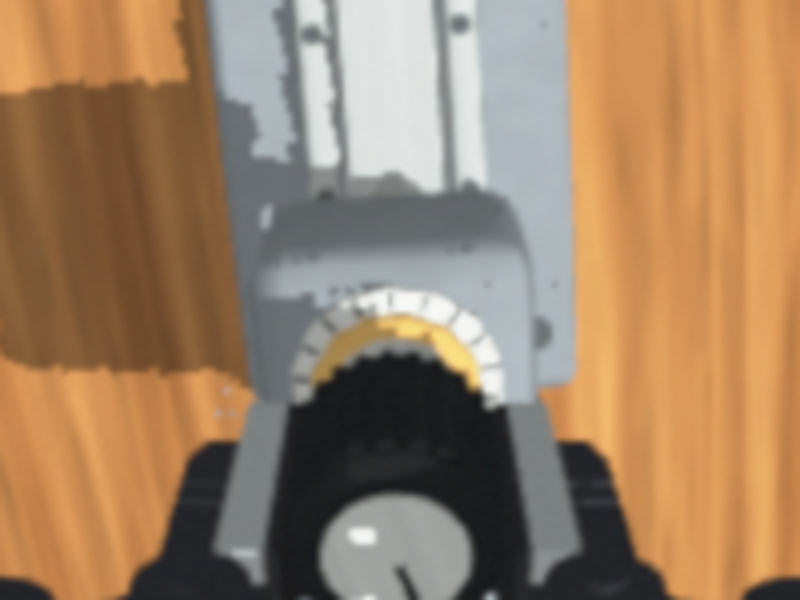

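View pics/s13.png

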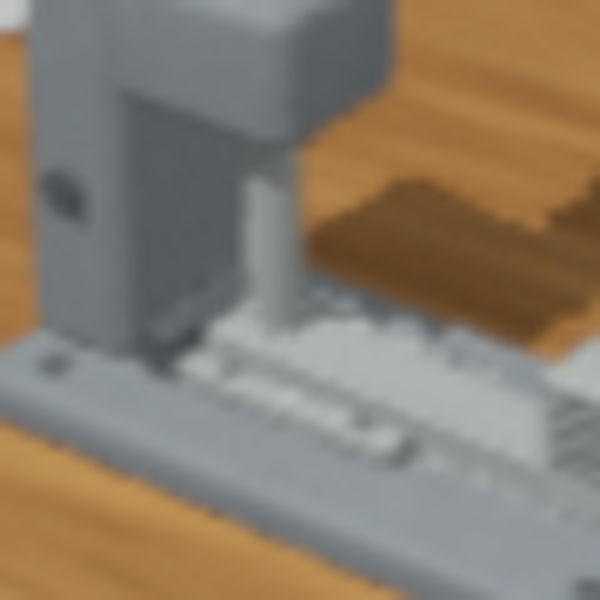

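Call:
{"name": "play_rows", "arguments": {
  "series": [
    [0,0,0,5],
    [0,0,0,10],
    [0,0,0,15],
    [0,0,0,20],
    [0,0,0,20],
    [0,0,0,20]
  ]
}}

```text
t: 21.5
tcp_pos: [0.6048, 0.0602, 0.1325]
tool_rot: [0.203, 0.676, -0.205, 0.678]
force: [1.0, -5.1, -0.2]
finger_gap: 0.283
```

```bash
python3 tq.py
```

```text
t 21.8 Tz [-0.093 -0.062 -0.141 -0.095 -0.084 -0.093] mean -0.09468574167045517 q6 -61.004349519741034 tcp [0.6048 0.0602 0.1324] F [ 0.3564 -4.4082 -0.3644]
```

Call:
{"name": "play_rows", "arguments": {
  "series": [
    [0,0,0,5],
    [0,0,0,10],
    [0,0,0,15],
    [0,0,0,20],
    [0,0,0,20],
    [0,0,0,20]
  ]
}}

```text
t: 22.4
tcp_pos: [0.6044, 0.0598, 0.1324]
tool_rot: [0.316, 0.63, -0.319, 0.633]
force: [0.2, -5.2, 1.1]
finger_gap: 0.287
```

```bash
python3 tq.py
```

```text
t 22.7 Tz [-0.038 -0.019 -0.028 -0.008 -0.008 -0.019] mean -0.02008394542303576 q6 -41.18400572520973 tcp [0.6044 0.0598 0.1324] F [-0.3133 -5.5434 -0.1093]
```

Call:
{"name": "play_rows", "arguments": {
  "series": [
    [0,0,0,5],
    [0,0,0,10],
    [0,0,0,15],
    [0,0,0,20],
    [0,0,0,20]
  ]
}}

```text
t: 23.2
tcp_pos: [0.6038, 0.0595, 0.1324]
tool_rot: [0.42, 0.566, -0.423, 0.569]
force: [-0.6, -5.9, 1.7]
finger_gap: 0.288
```

```bash
python3 tq.py;  python3 -c "
from h import *
d=snapshot('wrist');crop(d['image'],220,150,420,300,4,'pics/w14.png')
s=snapshot('scene');crop(s['image'],250,220,310,280,10,'pics/s14.png')"
```

```text
t 23.5 Tz [-0.005 -0.004 -0.011 -0.061  0.017  0.035] mean -0.00483666044685322 q6 -21.419550430993574 tcp [0.6039 0.0595 0.1324] F [-0.2982 -4.9492 -0.1289]
```

View pics/w14.png

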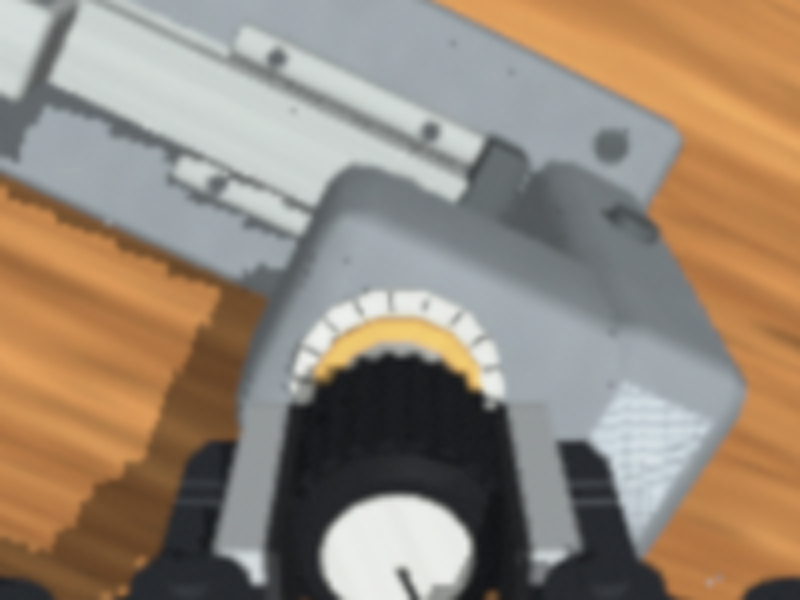

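View pics/s14.png

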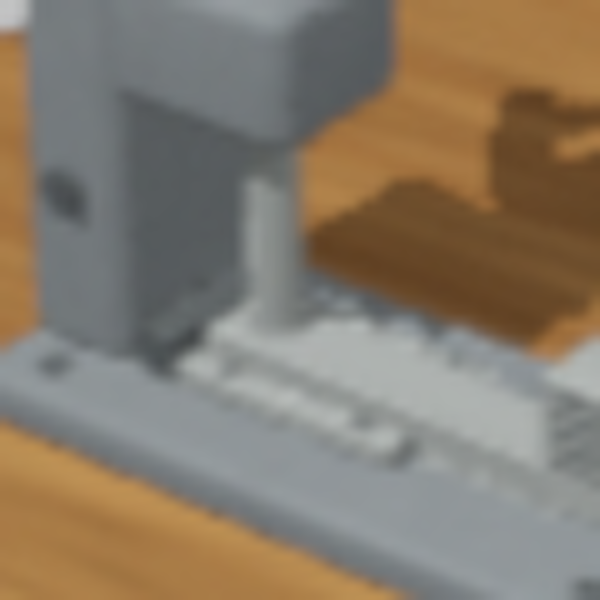

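Call:
{"name": "play_rows", "arguments": {
  "series": [
    [0,0,0,5],
    [0,0,0,10],
    [0,0,0,15],
    [0,0,0,20],
    [0,0,0,25],
    [0,0,0,28],
    [0,0,0,28]
  ]
}}

```text
t: 24.3
tcp_pos: [0.603, 0.0595, 0.1324]
tool_rot: [-0.544, -0.449, 0.547, -0.451]
force: [-1.0, -4.1, 1.5]
finger_gap: 0.282
```

```bash
python3 tq.py;  python3 -c "
from h import *
d=snapshot('wrist');crop(d['image'],220,150,420,300,4,'pics/w15.png')"
```

```text
t 24.6 Tz [ 0.003 -0.022 -0.019 -0.001  0.014  0.04 ] mean 0.0026249967999309536 q6 6.425662524048849 tcp [0.603  0.0595 0.1324] F [-1.73   -4.5616  2.0323]
```

View pics/w15.png

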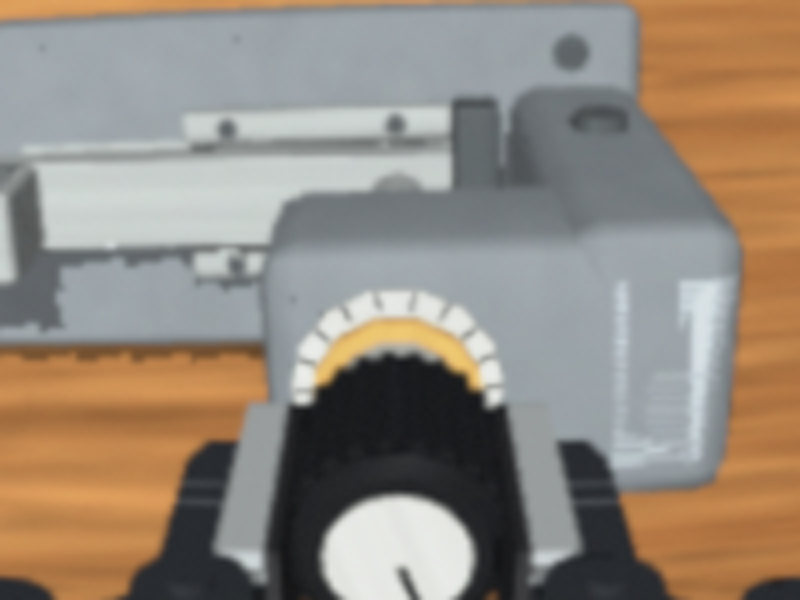

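Call:
{"name": "play_rows", "arguments": {
  "series": [
    [0,0,0,0],
    [0,0,0,0],
    [0,0,0,0],
    [0,0,0,0],
    [0,0,0,0],
    [0,0,0,0]
  ],
  "claw": 70
}}

```text
t: 25.25
tcp_pos: [0.6031, 0.0597, 0.1324]
tool_rot: [-0.544, -0.449, 0.547, -0.451]
force: [-0.7, -0.6, 0.8]
finger_gap: 0.701
```

Call:
{"name": "play_rows", "arguments": {
  "series": [
    [-0.005,0,0,0],
    [-0.02,0,0,0],
    [-0.04,0,0,0],
    [-0.06,0,0,0],
    [-0.08,0,0,0],
    [-0.09,0,0,0],
    [-0.09,0,0,0]
  ]
}}

```text
t: 25.95
tcp_pos: [0.6042, 0.0601, 0.2243]
tool_rot: [-0.545, -0.448, 0.546, -0.452]
force: [-0.2, 1.2, 0.2]
finger_gap: 0.701
```

```bash
python3 st.py;  python3 -c "
from h import *
d=snapshot('wrist');cv2.imwrite('pics/w16.png',d['image'])
s=snapshot('scene');crop(s['image'],230,180,350,300,5,'pics/s16.png')"
```

```text
t 25.95
tcp [0.6042 0.0601 0.2243]
shift_mm [95.2602 -1.2601 -2.2331]
xaxis [ 0.0031 -0.0051 -1.    ]
yhead -10.976732650067774
q [-0.0824  0.5102  1.4885 -0.0053  1.1394  0.1114]
gap 0.7008862456812922
F [-0.1923  1.2362  0.1921]
torque [0.0171 0.0115 0.0116] q6deg 6.382491703754135
```

View pics/w16.png

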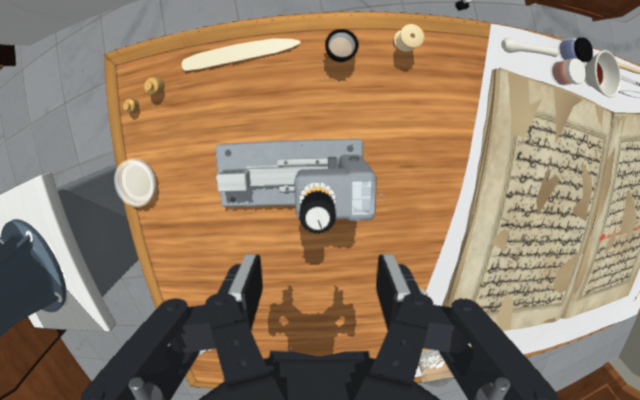

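View pics/s16.png

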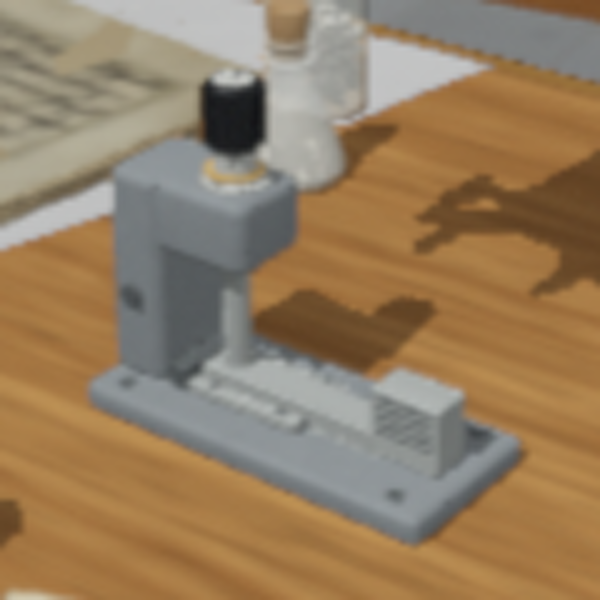

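```bash
python3 -c "
from station import manip
print(manip.sign_off())"
```

```text
the job is handed in; nothing more can be done
None
```

I laid the larger setting bar between the rails, slid it to the stop, released it, and clamped it by turning the knob clockwise. I handed the job in at about t = 26 s; no verdict is reported.

- **Bar:** it stopped advancing at about 4.5 N, so I released it there. The last wrist pictures show its nose against the stop and the bar centred between the rails.
- **Knob:** I turned it about 151° in one grip. Its pointer kept the same place between the fingers, so the grip did not slip.
- **Clutch:** the held torque was about 0.10 N m until the spindle bore, then fell to about 0. That happened within the last 20° step. I then turned 48° more, so the slip should be about 48–68°, or 2.4–3.4 clicks.
- **End state:** the gripper is open and clear above the knob. I pushed nothing else, and the loupe and flask look unmoved in the last pictures. I did not measure any bystander's position again.
- **Checks that disagreed or were missing:**
  - The measured torque had the opposite sign to what I expected, so I went by its change.
  - The fixed cameras and the wrist camera differed by about 2 mm on the stand's position. I settled that by touching the stop and by two wrist views of the knob.
  - I could not read the ring's rise or the spindle's force on the bar directly.

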